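# Wake up the model smart house

### The job

Bring the model smart house to life with closed fingertips, picking nothing up: first press down the raised half of the power box's rocker until it has tipped fully over, then push the square key of the key module fully down so that it stays down, and last press the round doorbell in front of the house fully down, hold it down for two seconds and let it go. Keep to that order, never press the long bar key, and leave the power box, the modules and everything else standing where they are.

Things in the scene. Friction and masses are not known exactly. Their poses are not given: they have to be found in the camera images.
- powerbox: Grey power box, loose on rubber feet, about 0.9 kg, 150 x 100 x 50 mm (its x, y, z); origin under its centre, z up. On its top, centred 12 mm towards its -x end, sits a black rocker; the raised half at the start is the half towards the box's +x.
- rocker (a joint): Rocker: two flat halves, each 38 mm long (box x) and 36 mm wide, meeting in a V over the pivot line 53 mm above the desk. rad, 0 = off: +x half slopes up at 0.4 rad, other half level. 0.4 = on: +x half level, its top 53 mm above the desk (3 mm above the housing), other half up. Starts at 0 to 0.06. No spring: friction 0.10 N m (about 4 N at the pressing point), stays where left.
- rocker_press (a point): Pressing point on the top face of the rocker's raised half, mid-width, 28 mm out from the pivot line (11 mm above the pivot level when off, level with it when on). It moves with the rocker.
- squaremod: White key module with the square key, loose on a rubber foot, about 0.35 kg, 64 x 64 x 28 mm; origin under its centre, z up. It and the bar module look alike but for their keys, and may stand in either place.
- squarekey (a joint): Grey square key, 26 x 26 mm, in the middle of its module, standing 12 mm proud. m, 0 = up, 0.008 = fully down (still 4 mm proud). No spring: it slides with a friction of about 4 N and stays where it is left.
- squarekey_top (a point): Centre of the square key's top face, 40 mm above the desk when up. It moves with the key.
- barmod: White key module with the long bar key, otherwise the same as the square key's module; origin under its centre, z up.
- barkey (a joint): Grey long bar key, 12 x 48 mm, standing 12 mm proud on its module: not to be pressed. m, 0 = up, 0.008 = down; springs back.
- house: Plywood model house on a baseboard, fixed to the desk; origin on the desk right below the doorbell, z up. The baseboard is 9 mm thick and reaches x -105 to 105 mm, y -55 to 260 mm; the house on it reaches x -100 to 100 mm, y 110 to 250 mm; walls 139 mm high, the gable towards the doorbell 183 mm high (above the desk).
- bell (a joint): Round grey doorbell button, 30 mm across, in a round white collar on a 50 x 50 mm plywood plinth on the baseboard, 110 mm in front of the house's gable. m, 0 = up (10 mm proud of the collar), 0.006 = fully down. It springs back when let go; fully down takes about 5 N.
- bell_top (a point): Centre of the doorbell's top face, 61 mm above the desk when up. It moves with the button.
- tree: Bystander, loose: turned wooden toy tree, 24 mm wide, 52 mm tall, standing on the house's baseboard beside the doorbell; origin under its foot.
- servo_mid (a point): Bystander, loose: small black servo motor, 20 x 40 x 38 mm (x, y, z), standing between the two key modules; this point is its centre, 19 mm up.
- jar: Bystander, loose: clear jar with a metal cap, 52 mm across, 60 mm tall, at the far side; origin under its base.
- battery: Bystander, loose: round battery cell standing on end, 19 mm across, 65 mm tall, near the robot; origin under its foot.
- driver: Bystander, loose: screwdriver 120 mm long lying at the far side.
- carton: Bystander, loose: small white carton, 80 x 60 x 28 mm, at the far side; origin under its centre.
- mug: Bystander, loose: white mug, 76 mm across, 85 mm tall, at the far side; origin under its centre.
- tyre: Bystander, loose: rubber model tyre lying flat, 66 mm across, 26 mm thick, near the robot; origin under its centre.

How it is judged:
By the outcome, as a careful person would: the job done as asked, in the order asked, and still so for the second after the job is handed in, with the robot touching nothing.
It also fails if it takes over 48 s, if anything falls off the work surface, if the arm or the gripper's body presses on something with over 40 N, if the wrist force passes 120 N, or if a joint passes its speed limit or range.

### The arm

A 6-joint arm with a two-finger parallel gripper is mounted at the origin on the work surface. World frame = base frame: x ahead of the robot, y to its left, z up, the work surface at z = 0. Lengths are in m, angles in rad, forces in N, time in s.
With the tool pointing down it reaches from about 0.375 to 0.975 m from the base axis. Payload 3.8 kg.
Tool frame: the origin (TCP) lies at the very end of the fingers, on their centre line; the grasp point (between the pads) lies 19 mm behind it; z points along the fingers, y is the line along which they close (so a half turn about z gives the same grasp; the last joint's range is limited). The gripper opens to 85 mm and grips with 20 to 120 N. Pads are 22 mm wide; open, the fingers measure 114 mm over their backs; the gripper's body (76 mm by 85 mm) begins 54 mm behind the grasp point. The pads swing forward as they close: fully open they stand 13 mm farther back than shut.
Start: joints at [-1.201, 0.264, 1.604, -0, 1.274, -0.037], TCP at [0.267, -0.62, 0.204] pointing down, gripper open.
Joint ranges: [-2.63, 2.63], [-0.94, 2.18], [0.31, 2.57], [-1.31, 4.45], [0, 2.66], [-2.55, 2.55]. Speed limits (rad/s): [2.57, 2.57, 3.14, 3.14, 3.14, 3.14].

### API

Orientations are given as a rotation vector (axis times angle).
In Python, from workcell import monitor, viewer, job gives the robot as it stands. The module is installed in compiled form; this text tells all that it offers.
- The arm moves only by the tool step_arm, never from a script. Its argument "series" is one flat list of numbers, 4 for each row, row after row: the shift along the tool's x, y, z in m, then the turn about the tool's z in rad. A call has 1 to 8 rows; each row is the pose to reach, as a shift and turn from the pose commanded when the call began, along the tool's axes at that moment; what a row does not reach only later rows make up. A row lasts 1/8 s, in which the tool goes at most 62.5 mm and 10.7 degrees, less where a joint would pass 70% of its speed; a pose out of reach is approached as far as the arm can. A call with a gripper value outside its range is refused whole. "gripper" is the opening, from 0 (shut) to 1 (fully open), set as the call begins (left out, the last holds). The fingers move at their own pace and stop on an object; "newtons" is the grip in N (left out, the last holds). Time passes only in rows, so rows that repeat a pose let the fingers close. It gives the time, the measured TCP pose, the force, the opening and the grip force at its end, in the units of the state.
- monitor.read_state(): the state, without advancing time (a new reading comes with each control period).
- viewer.read_camera(name): name is "scene" or "top" or "wrist"; returns a dict with "image" (420x560x3 uint8, red, green, blue), "intrinsics" (3x3 intrinsics, pixels), "T" (4x4, takes a point from camera to world coordinates); the wrist camera has in their place "hand_eye" (4x4, takes a point from camera to tool coordinates, whose origin is the TCP and whose axes are the flange's). Camera axes: x right, y up, looking along -z (the intrinsics and any distortion apply to the point x, -y, -z); pixel columns grow to the right and rows downward; lengths in m; the calibration is good to about 2 mm. The wrist camera is an equidistant fisheye: a pixel r from the principal point sees the ray r / f radians off the axis. A picture is of the moment at which its call begins: read the wrist's pose just before it. There is no depth.
- job.finish_job(): hands the job in; it is judged then, once.
Trained networks look in a picture, given as the dict that the camera call returned (one of the last four; its "shot" number tells which), for a name from the list of things; names that differ only in an ending like _2 or _b are one class to them, and where a whole thing is asked for, a point or a joint stands for the part that bears it (a point fixed in the world has none). Each returns a list of dicts, best first, with "score" (0 to 1); they miss things now and then, are a little off and sometimes report something else, mostly with a low value. They report only what shows in the picture. A call takes as long as a camera call.
- viewer.boxes_of(picture, label): "extent" ([centre column, centre row, width, height] in pixels, round what is visible of it).
- viewer.spot_point(picture, label): "point" ([column, row] in pixels: a listed point, or the origin of a listed thing).
The state is a dict: "time": time; "q": joint angles; "joint_vel": joint speeds; "joint_torque": joint torques, N m; "tool_pos": TCP position; "tcp_rot": TCP orientation; "wrist_force": force on the tool from outside, world axes, zero at the start; "torque": the same for the moment, N m; "width": opening from 0.0 (shut) to 1.0 (fully open); "grip_force": force on a finger pad.
Only numpy, scipy, OpenCV 4.12 (cv2) and the standard library are available. Lean on these libraries where they do the work, as an engineer would, in place of code of your own. Each camera call takes 0.05 s, during which the arm holds its last target. There are 200 camera calls.

## Working session

There is one attempt and no reset: what is moved stays moved. The work goes in short steps, Python scripts to look and compute and a tool call to move; the robot and the scene stay as the last step left them, time stands still between calls to the robot, and variables do not carry over. Pictures are saved under pics/ and viewed, at most 12 in all, crops included, and the job is handed in when it is done.

Besides the shell and the picture viewer there is one more tool, called after "Emit:" in YAML: its name, and indented under it one key for each argument. step_arm: Moves the arm, as the interface text tells. Its arguments: {"type":"object","properties":{"series":{"type":"array"},"gripper":{"type":"number"},"newtons":{"type":"number"}},"required":["series"]}

```bash
mkdir -p pics
cat > h.py <<'E'
import numpy as np, cv2
from workcell import monitor, viewer, job
from scipy.spatial.transform import Rotation as R
def ray(p,px,T=None):
    K=np.array(p["intrinsics"]);d=np.array([(px[0]-K[0,2])/K[0,0],(px[1]-K[1,2])/K[1,1],1.])
    if "T" in p: T=np.array(p["T"])
    else:
        r=np.hypot(d[0],d[1]); 
        d=np.array([d[0]/r*np.sin(r),d[1]/r*np.sin(r),np.cos(r)]) if r>0 else d
    d=d*[1,-1,-1]
    return T[:3,3],T[:3,:3]@d
def wristT(s,p):
    T=np.eye(4);T[:3,:3]=R.from_rotvec(s["tcp_rot"]).as_matrix();T[:3,3]=s["tool_pos"]
    return T@np.array(p["hand_eye"])
def atz(p,px,z,T=None):
    o,d=ray(p,px,T);return o+d*(z-o[2])/d[2]
E
cat > a.py <<'E'
from h import *
Z=dict(powerbox=0,rocker_press=.064,squaremod=0,squarekey_top=.04,barmod=0,house=0,bell_top=.061,tree=0,servo_mid=.019,jar=0,battery=0,tyre=0,mug=0)
s=monitor.read_state();print({k:np.round(s[k],3) for k in s})
for c in ["top","scene"]:
    p=viewer.read_camera(c);cv2.imwrite(f"pics/{c}0.png",p["image"][:,:,::-1]);print(c,np.round(p["T"],3).tolist(),np.round(p["intrinsics"],1).tolist())
    for k,z in Z.items():
        for r in viewer.spot_point(p,k)[:2]: print(k,round(r["score"],2),np.round(r["point"]),np.round(atz(p,r["point"],z),3))
E
python3 a.py
```

```text
{'time': np.float64(0.0), 'q': array([-1.201,  0.265,  1.605, -0.   ,  1.274, -0.037]), 'joint_vel': array([0.001, 0.   , 0.003, 0.   , 0.002, 0.001]), 'joint_torque': array([ 0.0000e+00, -5.1511e+01, -3.6731e+01, -0.0000e+00,  1.3000e-02,
       -0.0000e+00]), 'tool_pos': array([ 0.267, -0.619,  0.202]), 'tcp_rot': array([-3.075e+00, -6.340e-01,  1.000e-03]), 'wrist_force': array([0.769, 0.454, 0.931]), 'torque': array([-0.021, -0.057, -0.033]), 'grip_force': np.float64(0.0), 'width': np.float64(1.001)}
top [[-0.126, 0.971, -0.205, 0.402], [-0.992, -0.123, 0.024, -0.05], [-0.002, 0.206, 0.978, 0.949], [0.0, 0.0, 0.0, 1.0]] [[544.2, 0.0, 272.5], [0.0, 544.2, 222.2], [0.0, 0.0, 1.0]]
powerbox 0.68 [416. 232.] [ 0.551 -0.322  0.   ]
rocker_press 0.63 [420. 219.] [ 0.562 -0.316  0.064]
rocker_press 0.35 [206. 131.] [0.762 0.022 0.064]
squaremod 0.56 [273. 194.] [ 0.653 -0.08   0.   ]
squarekey_top 0.8 [272. 189.] [ 0.651 -0.079  0.04 ]
barmod 0.76 [290. 311.] [ 0.442 -0.083  0.   ]
barmod 0.62 [291. 245.] [ 0.556 -0.101  0.   ]
house 0.76 [165. 243.] [0.589 0.121 0.   ]
house 0.38 [292.
[... 615 characters left out ...]
powerbox 0.75 [346. 300.] [0.651 0.096 0.   ]
powerbox 0.71 [162. 207.] [ 0.561 -0.318  0.   ]
rocker_press 0.73 [156. 181.] [ 0.562 -0.319  0.064]
squaremod 0.72 [370. 279.] [0.591 0.121 0.   ]
squaremod 0.64 [247. 268.] [ 0.649 -0.08   0.   ]
squarekey_top 0.5 [291. 205.] [ 0.499 -0.061  0.04 ]
barmod 0.66 [289. 205.] [ 0.447 -0.084  0.   ]
house 0.68 [370. 280.] [0.593 0.122 0.   ]
bell_top 0.74 [376. 252.] [0.591 0.123 0.061]
tree 0.74 [346. 303.] [0.657 0.097 0.   ]
servo_mid 0.85 [256. 228.] [ 0.564 -0.103  0.019]
jar 0.91 [206. 310.] [ 0.758 -0.097  0.   ]
battery 0.48 [289. 190.] [ 0.395 -0.106  0.   ]
tyre 0.68 [350. 197.] [0.364 0.025 0.   ]
mug 0.72 [270. 349.] [0.784 0.023 0.   ]
```

View pics/top0.png

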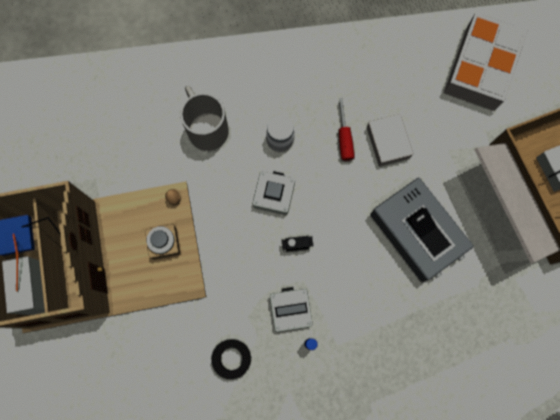

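View pics/scene0.png

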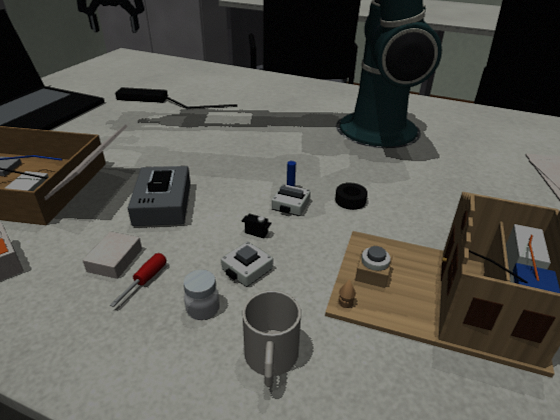

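The top view shows the power box with its vents (411,192) at the +x end and the raised half at about (420,219). The square module is at (274,190), the bar module at (291,310) and the bell at (160,240). The scene view agrees with this. I'll move above the rocker with the fingers closed and turned to the box's yaw of about 0.7.

Emit:
step_arm:
  series: [0.045,-0.04,0,-0.04,0.09,-0.08,0,-0.08,0.135,-0.12,0,-0.12,0.18,-0.16,0,-0.16,0.235,-0.16,0.01,-0.2,0.29,-0.16,0.02,-0.25,0.345,-0.16,0.035,-0.3,0.39,-0.16,0.05,-0.3]
  gripper: 0

```text
time: 2.4
tool_pos: [0.564, -0.3176, 0.1537]
tcp_rot: [2.946, 1.089, 0.001]
wrist_force: [0.3, -0.8, 0.3]
width: 0.003
grip_force: 0.0
```

```bash
cat > b.py <<'E'
from h import *
import sys
n=sys.argv[1]
s=monitor.read_state();print(s["time"],np.round(s["tool_pos"],4),np.round(s["wrist_force"],1),np.round(R.from_rotvec(s["tcp_rot"]).as_matrix(),3).tolist())
M=R.from_rotvec(s["tcp_rot"]).as_matrix()
p=viewer.read_camera("wrist");T=wristT(s,p);cv2.imwrite(f"pics/w{n}.png",p["image"][:,:,::-1])
for a in sys.argv[2:]:
    k,z=a.split(":")
    for r in viewer.spot_point(p,k)[:2]:
        w=atz(p,r["point"],float(z),T);print(k,round(r["score"],2),np.round(r["point"]),np.round(w,4),"tool",np.round(M.T@(w-s["tool_pos"]),4))
E
python3 b.py 1 rocker_press:.063 powerbox:0 squarekey_top:.04 bell_top:.061
```

```text
2.4 [ 0.564  -0.3176  0.1537] [ 0.3 -0.8  0.3] [[0.76, 0.65, 0.001], [0.65, -0.76, -0.001], [0.0, 0.001, -1.0]]
rocker_press 0.73 [276. 207.] [ 0.5638 -0.3157  0.063 ] tool [ 0.001  -0.0017  0.0907]
powerbox 0.83 [272. 198.] [ 0.553  -0.3198  0.    ] tool [-0.0098 -0.0056  0.1537]
```

View pics/w1.png

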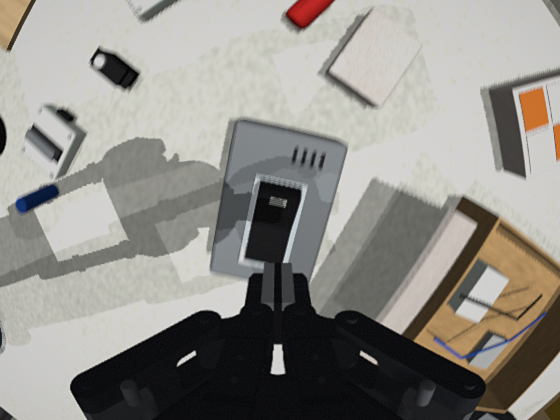

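Emit:
step_arm:
  series: [0,-0.001,0.04,0,0,-0.001,0.07,0,0,-0.001,0.08,0,0,-0.001,0.086,0,0,-0.001,0.092,0,0,-0.001,0.097,0,0,-0.001,0.1,0,0,-0.001,0.1,0]

```text
time: 3.65
tool_pos: [0.5613, -0.3178, 0.0537]
tcp_rot: [-2.947, -1.087, 0.0]
wrist_force: [0.7, -0.2, 0.4]
width: -0.005
grip_force: 0.0
```

Emit:
step_arm:
  series: [0,0,0.001,0,0,0,0.002,0,0,0,0.002,0]

```text
time: 4.03
tool_pos: [0.5613, -0.3179, 0.0517]
tcp_rot: [-2.947, -1.087, 0.0]
wrist_force: [-0.7, 0.6, -0.2]
width: -0.0
grip_force: 0.0
```

Emit:
step_arm:
  series: [0,0,0.001,0,0,0,0.001,0]

```text
time: 4.28
tool_pos: [0.5612, -0.3179, 0.0507]
tcp_rot: [-2.947, -1.087, 0.0]
wrist_force: [0.3, -0.8, -1.1]
width: -0.002
grip_force: 0.0
```

```bash
python3 b.py 2 rocker_press:.053
```

```text
4.275 [ 0.5612 -0.3179  0.0507] [ 0.3 -0.8 -1.1] [[0.76, 0.649, -0.0], [0.649, -0.76, 0.0], [-0.0, -0.0, -1.0]]
```

View pics/w2.png

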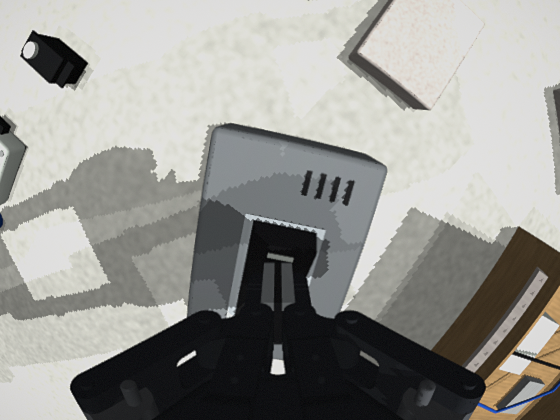

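The fingertip is at about (278,265), resting on the +x half, whose end is at (285,220). There is still no stop force, so I'll press on in small steps.

Emit:
step_arm:
  series: [0,0,0.001,0,0,0,0.001,0]

```text
time: 4.62
tool_pos: [0.5612, -0.3178, 0.0496]
tcp_rot: [-2.947, -1.087, 0.0]
wrist_force: [-0.4, -0.5, -0.6]
width: -0.004
grip_force: 0.0
```

Emit:
step_arm:
  series: [0,0,-0.04,0,-0.02,0,-0.09,0,-0.03,0,-0.1,0,-0.03,0,-0.1,0]

```text
time: 5.12
tool_pos: [0.5386, -0.3382, 0.1509]
tcp_rot: [2.946, 1.085, 0.002]
wrist_force: [0.2, -0.2, -0.1]
width: -0.0
grip_force: 0.0
```

```bash
python3 b.py 3 rocker_press:.053 powerbox:0; python3 -c "
import cv2;a=cv2.imread('pics/w3.png')[80:300,180:400];cv2.imwrite('pics/w3c.png',cv2.resize(a,None,fx=2.7,fy=2.7,interpolation=2))"
```

```text
5.125 [ 0.5386 -0.3382  0.1509] [ 0.2 -0.2 -0.1] [[0.761, 0.649, 0.002], [0.649, -0.761, -0.001], [0.001, 0.002, -1.0]]
rocker_press 0.96 [278. 167.] [ 0.5642 -0.3168  0.053 ] tool [0.0333 0.0002 0.0979]
powerbox 0.73 [274. 168.] [ 0.5536 -0.3211  0.    ] tool [ 0.0224 -0.0035  0.1509]
```

View pics/w3c.png

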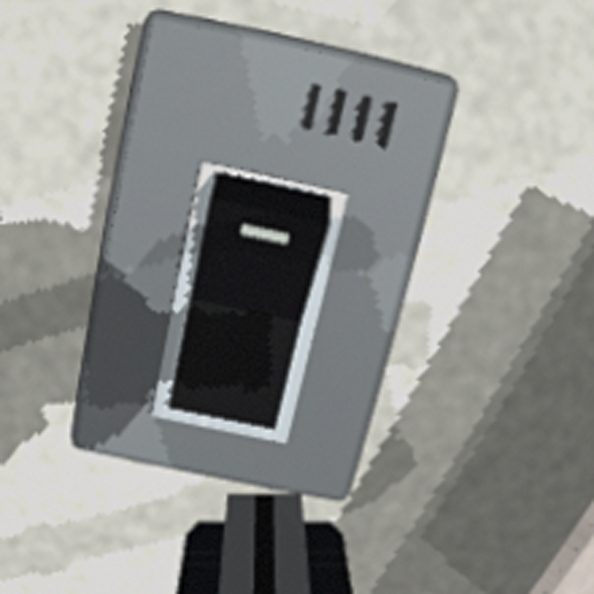

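The +x half is wider at its far end (crop 217–331 at row 185) than at the V (row 308), so it may still be raised. I'll check with geometry.

```bash
cat > c.py <<'E'
from h import *
s=monitor.read_state();p=viewer.read_camera("wrist");T=wristT(s,p);print(np.round(p["hand_eye"],3).tolist(),np.round(p["intrinsics"],1).tolist())
def f(u):return (u[0]/2.7+180,u[1]/2.7+80)
C=[atz(p,f(u),.05,T) for u in [(150,10),(460,80),(348,500),(71,447)]]
c=np.mean(C,0);X=(C[0]+C[1]-C[2]-C[3])/2;Y=(C[0]+C[3]-C[1]-C[2])/2
print("centre",c,"len",np.linalg.norm(X),np.linalg.norm(Y),"yaw",np.arctan2(X[1],X[0]))
ex=X/np.linalg.norm(X);ey=np.cross([0,0,1],ex)
for n,u in dict(farL=(217,173),farR=(331,197),VL=(192,300),VR=(304,318),nearL=(170,407),nearR=(276,430),mark=(265,234)).items():
    for z in (.053,.068):
        w=atz(p,f(u),z,T)-c;print(n,z,np.round([w@ex*1e3,w@ey*1e3],1))
d=np.array([.5613,-.3178,0])-c;print("pressed at",d@ex,d@ey)
t=c+ex*(.016);print("press point",t)
Ti=np.linalg.inv(np.array(p["hand_eye"]))
for q in [(0,0,0),(.011,0,0)]:
    v=(Ti@np.append(q,1))[:3]*[1,-1,-1];r=np.hypot(v[0],v[1]);th=np.arctan2(r,v[2]);K=p["intrinsics"];print("tip px",K[0][2]+K[0][0]*th*v[0]/r,K[1][2]+K[1][1]*th*v[1]/r)
E
python3 c.py
```

```text
[[-0.0, 0.947, 0.323, 0.084], [1.0, 0.001, -0.0, -0.0], [-0.001, 0.323, -0.947, -0.169], [0.0, 0.0, 0.0, 1.0]] [[325.2, 0.0, 277.4], [0.0, 325.2, 213.5], [0.0, 0.0, 1.0]]
centre [ 0.55258141 -0.31961687  0.05      ] len 0.14444772245782803 0.09602819559689582 yaw 0.49000131081983456
farL 0.053 [27.7 17.7]
farL 0.068 [29.6 17.3]
farR 0.053 [ 28.  -17.4]
farR 0.068 [ 29.9 -15.9]
VL 0.053 [-12.8  17.3]
VL 0.068 [-8.6 16.9]
VR 0.053 [-11.  -18.1]
VR 0.068 [ -6.9 -16.5]
nearL 0.053 [-49.6  17.5]
nearL 0.068 [-43.3  17.1]
nearR 0.053 [-50.  -17.9]
nearR 0.068 [-43.7 -16.3]
mark 0.053 [12.5 -0.4]
mark 0.068 [15.2  0.2]
pressed at 0.008547759680812093 -0.002500122934882216
press point [ 0.56669873 -0.31208684  0.05      ]
tip px 277.6143908010702 255.94767422495408
tip px 277.60880449042156 238.53638221552984
```

```bash
cat > d.py <<'E'
from h import *
a0=cv2.imread("pics/scene0.png");p=viewer.read_camera("scene");a1=p["image"][:,:,::-1];t0=cv2.imread("pics/top0.png");t1=viewer.read_camera("top")["image"][:,:,::-1]
S=lambda a:cv2.resize(cv2.convertScaleAbs(a[150:230,120:200],alpha=1.5,beta=15),(300,300),interpolation=2)
U=lambda a:cv2.resize(cv2.convertScaleAbs(a[170:285,365:480],alpha=1.5,beta=15),(300,300),interpolation=2)
W=lambda a,x,y:cv2.resize(cv2.convertScaleAbs(a[y:y+100,x:x+80],alpha=3,beta=25),(200,250),interpolation=2)
cv2.imwrite("pics/cmp.png",np.vstack([np.hstack([S(a0),S(a1)]),np.hstack([U(t0),U(t1)])]))
E
python3 d.py
```

```text
(no output)
```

View pics/cmp.png

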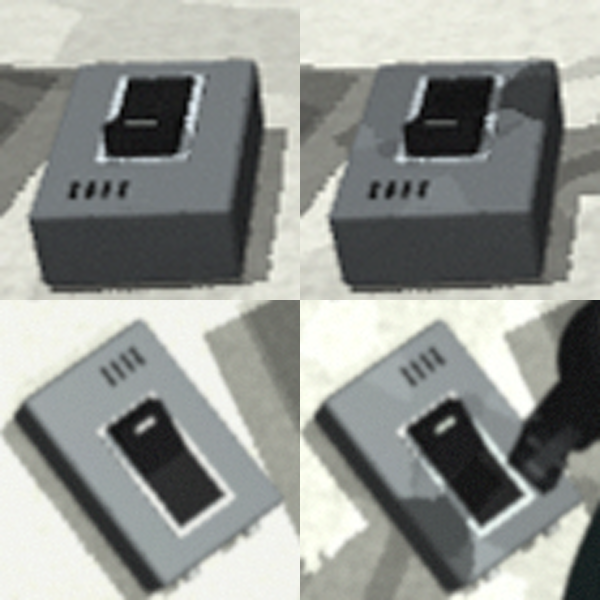

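In both views the rocker looks the same before (left) and after (right), so the press did not reach it. The fingertips show at row 263 rather than the projected TCP row 256, so they seem to end short of the stated TCP. I'll go down again and stop on force instead.

Emit:
step_arm:
  series: [0.0355,-0.001,0.03,0.1,0.0355,-0.001,0.07,0.2,0.0355,-0.001,0.09,0.2,0.0355,-0.001,0.098,0.2,0.0355,-0.001,0.1,0.2]

```text
time: 6.05
tool_pos: [0.5649, -0.3139, 0.0499]
tcp_rot: [3.041, 0.788, 0.0]
wrist_force: [-0.7, -0.2, 0.7]
width: -0.004
grip_force: 0.0
```

Emit:
step_arm:
  series: [0,0,0.001,0,0,0,0.002,0]

```text
time: 6.3
tool_pos: [0.5657, -0.3143, 0.0492]
tcp_rot: [3.04, 0.787, 0.003]
wrist_force: [-0.0, 0.1, -0.2]
width: 0.001
grip_force: 0.0
```

```bash
cat > e.py <<'E'
from h import *
s=monitor.read_state();print(s["tool_pos"],s["wrist_force"],s["width"])
p=viewer.read_camera("scene");a=p["image"][:,:,::-1][110:230,100:220];b=viewer.read_camera("top")["image"][:,:,::-1][160:280,365:485]
f=lambda a:cv2.resize(cv2.convertScaleAbs(a,alpha=1.5,beta=20),(400,400),interpolation=2)
cv2.imwrite("pics/cmp2.png",np.hstack([f(a),f(b)]))
E
python3 e.py
```

```text
[ 0.56571371 -0.31430695  0.04923744] [-0.03724588  0.12036584 -0.15321507] 0.0012350227450110788
```

View pics/cmp2.png

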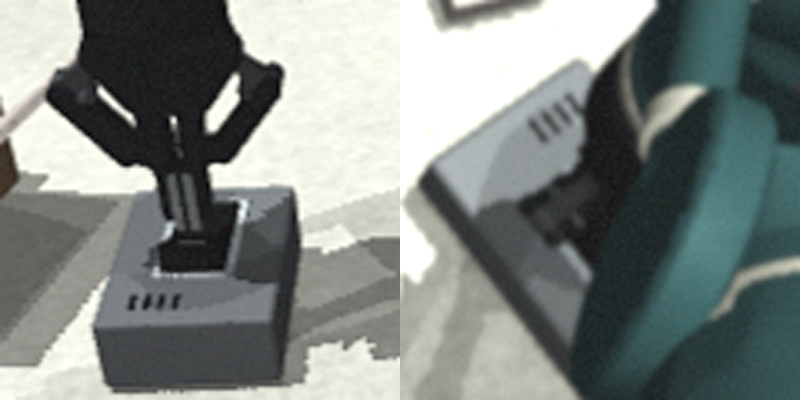

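The scene view shows the tip right at the rocker's mark (crop 190,235). I'll keep going down in small steps.

Emit:
step_arm:
  series: [0,0,0.001,0,0,0,0.002,0,0,0,0.003,0]

```text
time: 6.78
tool_pos: [0.5648, -0.3135, 0.0447]
tcp_rot: [-3.041, -0.788, 0.0]
wrist_force: [-0.6, 0.3, -0.2]
width: -0.001
grip_force: 0.0
```

Emit:
step_arm:
  series: [0,0,0.001,0,0,0,0.002,0,0,0,0.003,0]

```text
time: 7.15
tool_pos: [0.5648, -0.3135, 0.0417]
tcp_rot: [-3.041, -0.788, 0.0]
wrist_force: [0.7, -0.3, 0.6]
width: -0.002
grip_force: 0.0
```

Emit:
step_arm:
  series: [0,0,0.0015,0,0,0,0.003,0]

```text
time: 7.4
tool_pos: [0.5652, -0.3136, 0.0392]
tcp_rot: [3.041, 0.787, 0.001]
wrist_force: [0.5, 1.7, 2.6]
width: -0.005
grip_force: 1.6
```

Emit:
step_arm:
  series: [0,0,0.0015,0,0,0,0.003,0]

```text
time: 7.65
tool_pos: [0.5656, -0.3136, 0.0363]
tcp_rot: [3.041, 0.787, 0.002]
wrist_force: [0.9, 1.5, 3.5]
width: -0.003
grip_force: 1.4
```

```bash
sed -i 's/cmp2/cmp3/' e.py; python3 e.py
```

```text
[ 0.56563442 -0.31356521  0.03634163] [0.93263051 1.46240319 3.49728551] -0.0031615873008583348
```

View pics/cmp3.png

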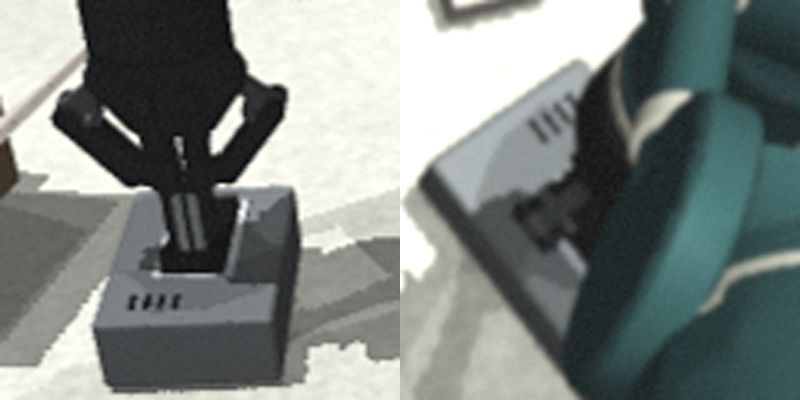

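The fingers made contact at a reported z of about 0.040, and at about 3.5 N the rocker is moving. So the real tip is roughly 25 mm short of the stated TCP. I'll continue until it hits the stop.

Emit:
step_arm:
  series: [0,0,0.001,0,0,0,0.002,0,0,0,0.003,0,0,0,0.004,0]

```text
time: 8.25
tool_pos: [0.5651, -0.3138, 0.0318]
tcp_rot: [3.041, 0.787, 0.001]
wrist_force: [2.4, 0.6, 2.8]
width: -0.0
grip_force: 1.5
```

Emit:
step_arm:
  series: [0,0,0.001,0,0,0,0.002,0]

```text
time: 8.5
tool_pos: [0.565, -0.3137, 0.0298]
tcp_rot: [3.041, 0.788, 0.0]
wrist_force: [2.3, 0.7, 3.1]
width: -0.003
grip_force: 1.5
```

Emit:
step_arm:
  series: [0,0,0.001,0,0,0,0.002,0]

```text
time: 8.75
tool_pos: [0.5649, -0.3136, 0.0277]
tcp_rot: [3.041, 0.787, 0.0]
wrist_force: [1.5, 0.9, 3.2]
width: -0.004
grip_force: 1.5
```

Emit:
step_arm:
  series: [0,0,0.001,0,0,0,0.002,0]

```text
time: 9.0
tool_pos: [0.565, -0.3136, 0.0257]
tcp_rot: [3.041, 0.787, 0.0]
wrist_force: [2.1, 0.7, 3.2]
width: -0.002
grip_force: 1.6
```

Emit:
step_arm:
  series: [0,0,0.001,0]

```text
time: 9.12
tool_pos: [0.565, -0.3136, 0.0254]
tcp_rot: [3.041, 0.788, 0.0]
wrist_force: [0.8, 1.1, 9.1]
width: -0.004
grip_force: 4.8
```

Emit:
step_arm:
  series: [0,0,0.001,0]

```text
time: 9.25
tool_pos: [0.5651, -0.3137, 0.0253]
tcp_rot: [3.041, 0.788, 0.0]
wrist_force: [-1.0, 2.6, 14.3]
width: -0.001
grip_force: 7.1
```

The rocker is at its stop, with the force up to 14 N. That puts the real tip about 27.5 mm above the reported z. Next I'll lift and move over the square key.

Emit:
step_arm:
  series: [0,0,0.001,0,0,0,-0.04,0,0,0,-0.1,0,0.04,-0.035,-0.1,0,0.085,-0.075,-0.1,0,0.13,-0.115,-0.1,0,0.17,-0.148,-0.1,0,0.188,-0.163,-0.1,0]

```text
time: 10.25
tool_pos: [0.649, -0.0773, 0.1223]
tcp_rot: [-3.039, -0.791, 0.005]
wrist_force: [0.2, -0.2, 0.3]
width: -0.001
grip_force: 0.0
```

```bash
python3 b.py 4 squarekey_top:.04 squaremod:0 bell_top:.061 barmod:0
cat > g.py <<'E'
from h import *
p=viewer.read_camera("scene");a=p["image"][:,:,::-1][150:230,120:200]
q=viewer.read_camera("top")["image"][:,:,::-1][170:285,365:480]
f=lambda a:cv2.resize(cv2.convertScaleAbs(a,alpha=1.5,beta=15),(300,300),interpolation=2)
w=cv2.resize(cv2.imread("pics/w4.png"),(400,300))
cv2.imwrite("pics/cmp4.png",np.vstack([np.hstack([f(a),f(q),np.zeros((300,100,3),np.uint8)]),np.hstack([w,np.zeros((300,300,3),np.uint8)])]))
E
python3 g.py
```

```text
10.25 [ 0.649  -0.0773  0.1223] [ 0.2 -0.2  0.3] [[0.873, 0.488, -0.004], [0.488, -0.873, 0.0], [-0.003, -0.002, -1.0]]
squarekey_top 0.83 [287. 207.] [ 0.6553 -0.0824  0.04  ] tool [0.0032 0.0077 0.0823]
squaremod 0.91 [283. 197.] [ 0.6516 -0.0816  0.    ] tool [0.0005 0.0052 0.1223]
bell_top 0.81 [ 47. 173.] [0.5883 0.118  0.061 ] tool [ 0.0424 -0.2     0.0615]
bell_top 0.19 [410. 350.] [ 0.5911 -0.2622  0.061 ] tool [-0.1405  0.1333  0.0615]
barmod 0.59 [203. 344.] [ 0.4461 -0.0878  0.    ] tool [-0.1819 -0.0895  0.123 ]
```

View pics/cmp4.png

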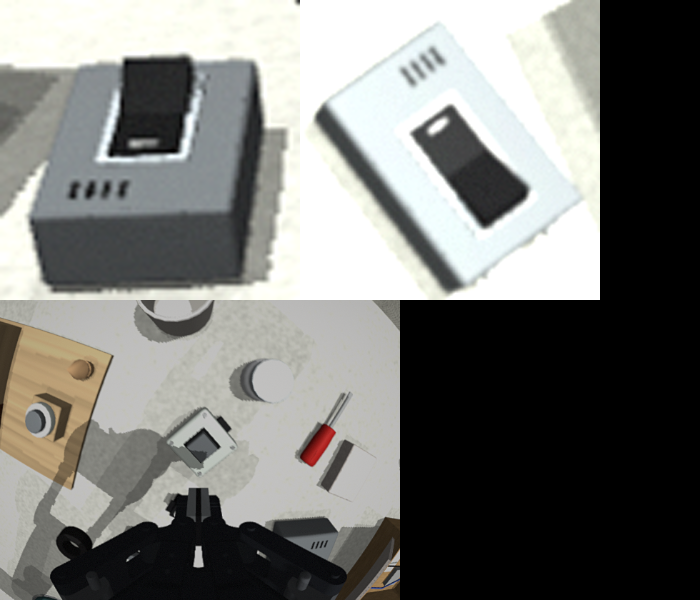

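The rocker has fully tipped: its +x half is level and the other half is up. The square key is straight ahead, at about (204,445) in the lower panel. I'll press it, again stopping on force.

Emit:
step_arm:
  series: [0.001,0.005,0.05,0,0.001,0.005,0.09,0,0.001,0.005,0.104,0,0.001,0.005,0.108,0,0.001,0.005,0.11,0]

```text
time: 11.22
tool_pos: [0.6548, -0.0843, 0.0155]
tcp_rot: [3.04, 0.787, 0.004]
wrist_force: [0.3, -0.2, 0.5]
width: 0.003
grip_force: 0.0
```

Emit:
step_arm:
  series: [0,0,0.0015,0,0,0,0.003,0,0,0,0.0045,0]

```text
time: 11.6
tool_pos: [0.6546, -0.0838, 0.0107]
tcp_rot: [3.04, 0.788, 0.004]
wrist_force: [-0.6, -0.5, 4.8]
width: 0.003
grip_force: 1.9
```

Emit:
step_arm:
  series: [0,0,0.001,0,0,0,0.002,0]

```text
time: 11.85
tool_pos: [0.6545, -0.0838, 0.008]
tcp_rot: [3.04, 0.787, 0.003]
wrist_force: [1.9, -0.9, 4.5]
width: -0.003
grip_force: 1.9
```

Emit:
step_arm:
  series: [0,0,0.001,0,0,0,0.002,0]

```text
time: 12.1
tool_pos: [0.6544, -0.0838, 0.0057]
tcp_rot: [3.041, 0.787, 0.003]
wrist_force: [3.0, -0.6, 4.3]
width: 0.003
grip_force: 1.9
```

Emit:
step_arm:
  series: [0,0,0.001,0]

```text
time: 12.22
tool_pos: [0.654, -0.0838, 0.0045]
tcp_rot: [3.041, 0.787, 0.002]
wrist_force: [3.9, -0.5, 8.9]
width: 0.0
grip_force: 5.0
```

Emit:
step_arm:
  series: [0,0,0.001,0]

```text
time: 12.35
tool_pos: [0.6541, -0.0838, 0.0045]
tcp_rot: [3.041, 0.787, 0.002]
wrist_force: [-0.7, -0.1, 13.0]
width: -0.001
grip_force: 6.4
```

Emit:
step_arm:
  series: [0,0,0.001,0]

```text
time: 12.48
tool_pos: [0.6541, -0.0838, 0.0044]
tcp_rot: [3.041, 0.787, 0.001]
wrist_force: [-2.6, 0.7, 16.5]
width: 0.0
grip_force: 8.9
```

The stop is at reported z 0.0045, as predicted, so the key is fully down. I'll lift and go to the bell.

Emit:
step_arm:
  series: [0,0,-0.04,0,0,0,-0.1,0,0.01,-0.05,-0.12,0,0.02,-0.1,-0.12,0,0.03,-0.15,-0.12,0,0.04,-0.195,-0.12,0,0.043,-0.211,-0.12,0,0.043,-0.211,-0.12,0]

```text
time: 13.48
tool_pos: [0.5871, 0.1219, 0.1211]
tcp_rot: [3.04, 0.791, -0.005]
wrist_force: [-0.3, -1.2, -0.3]
width: -0.0
grip_force: 0.0
```

```bash
python3 b.py 5 squarekey_top:.032 bell_top:.061 house:0 squaremod:0
```

```text
13.475 [0.5871 0.1219 0.1211] [-0.3 -1.2 -0.3] [[0.873, 0.487, -0.003], [0.487, -0.873, -0.001], [-0.003, -0.001, -1.0]]
squarekey_top 0.79 [483. 246.] [ 0.6542 -0.08    0.032 ] tool [-0.0395  0.2091  0.0891]
squarekey_top 0.59 [514. 350.] [ 0.5676 -0.2621  0.032 ] tool [-0.2038  0.3259  0.0895]
bell_top 0.84 [279. 220.] [0.5877 0.1213 0.061 ] tool [0.0004 0.0008 0.0601]
house 0.56 [278. 198.] [0.5867 0.1208 0.    ] tool [-0.0006  0.0008  0.1211]
squaremod 0.66 [469. 235.] [ 0.6539 -0.0818  0.    ] tool [-0.0406  0.2106  0.1211]
squaremod 0.38 [534. 366.] [ 0.5457 -0.4107  0.    ] tool [-0.2953  0.4451  0.1217]
```

View pics/w5.png

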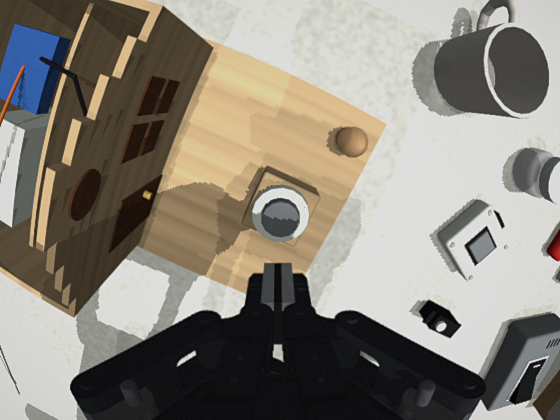

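The key looks down at (483,246), and the bell is straight below at (279,216). I'll press the bell.

Emit:
step_arm:
  series: [0,0.001,0.04,0,0,0.001,0.07,0,0,0.001,0.081,0,0,0.001,0.085,0,0,0.001,0.089,0,0,0.001,0.092,0,0,0.001,0.094,0]

```text
time: 14.6
tool_pos: [0.5904, 0.1208, 0.0296]
tcp_rot: [3.041, 0.788, 0.004]
wrist_force: [0.9, -2.1, 4.0]
width: 0.003
grip_force: 1.8
```

Emit:
step_arm:
  series: [0,0,0.001,0]

```text
time: 14.72
tool_pos: [0.5903, 0.1209, 0.0284]
tcp_rot: [3.041, 0.788, 0.004]
wrist_force: [-0.0, -1.8, 4.0]
width: 0.007
grip_force: 2.1
```

Emit:
step_arm:
  series: [0,0,0.001,0]

```text
time: 14.85
tool_pos: [0.5904, 0.1209, 0.0274]
tcp_rot: [3.041, 0.788, 0.004]
wrist_force: [0.1, -2.1, 11.3]
width: -0.003
grip_force: 5.9
```

The bell is fully down. I'll hold it for a little over 2 s.

Emit:
step_arm:
  series: [0,0,0.0005,0,0,0,0.0005,0,0,0,0.0005,0,0,0,0.0005,0,0,0,0.0005,0,0,0,0.0005,0,0,0,0.0005,0,0,0,0.0005,0]

```text
time: 15.85
tool_pos: [0.5904, 0.1209, 0.0275]
tcp_rot: [3.041, 0.788, 0.004]
wrist_force: [0.1, -2.4, 8.8]
width: -0.002
grip_force: 4.6
```

Emit:
step_arm:
  series: [0,0,0,0,0,0,0,0,0,0,0,0,0,0,0,0,0,0,0,0,0,0,0,0,0,0,0,0,0,0,0,0]

```text
time: 16.85
tool_pos: [0.5904, 0.1208, 0.0275]
tcp_rot: [3.041, 0.788, 0.004]
wrist_force: [0.4, -1.7, 10.2]
width: -0.001
grip_force: 4.6
```

Emit:
step_arm:
  series: [0,0,0,0,0,0,-0.01,0,0,0,-0.05,0,0,0,-0.1,0,0,0,-0.12,0,0,0,-0.12,0,0,0,-0.12,0]

```text
time: 17.73
tool_pos: [0.5873, 0.1206, 0.1434]
tcp_rot: [-3.041, -0.788, 0.006]
wrist_force: [-0.3, 0.1, -0.3]
width: -0.002
grip_force: 0.0
```

```bash
cat > f.py <<'E'
from h import *
p=viewer.read_camera("scene");a=p["image"][:,:,::-1];a0=cv2.imread("pics/scene0.png")
f=lambda a:cv2.resize(a[215:295,200:300],(400,320),interpolation=2)
cv2.imwrite("pics/fin.png",np.vstack([np.hstack([f(a0),f(a)]),cv2.resize(np.hstack([a0,a]),(800,280))[:,:]]))
E
python3 f.py
```

```text
(no output)
```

View pics/fin.png

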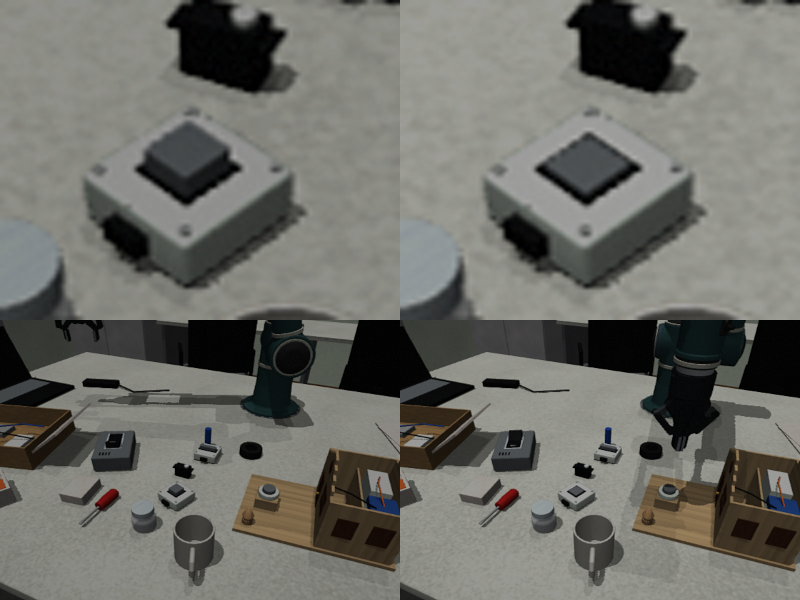

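The square key is down, the rocker is tipped, the bell has been let go, and nothing else has moved. I'm handing the job in.

```bash
python3 -c "
from workcell import job;print(job.finish_job())"
```

```text
the job is handed in; nothing more can be done
None
```

The job is handed in: the rocker was tipped fully over, the square key pressed down and staying down, and the doorbell held down for just over 2 s and let go, in that order; no result came back from the judging.

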